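Pull the air filter from a tractor's filter housing and hold it over the dust tray

ROBOT

A 7-joint arm with a two-finger parallel gripper is mounted at the origin on the work surface. World frame = base frame: x ahead of the robot, y to its left, z up, the work surface at z = 0. Lengths are in m, angles in rad, forces in N, time in s.
With the tool pointing down it reaches from about 0.425 to 0.95 m from the base axis. Payload 4.7 kg.
Tool frame: the origin (TCP) lies between the finger pads; the fingertips stand 25 mm ahead of it and the grasp point (between the pads) lies 6 mm ahead of it; z points along the fingers, y is the line along which they close (so a half turn about z gives the same grasp; the last joint's range is limited). The gripper opens to 85 mm and grips with 20 to 120 N. Pads are 22 mm wide; open, the fingers measure 114 mm over their backs; the gripper's body (76 mm by 85 mm) begins 54 mm behind the grasp point. The pads swing forward as they close: fully open they stand 13 mm farther back than shut.
Start: joints at [-1.283, 0.469, -0.049, 1.532, 0.024, 1.141, -0.082], TCP at [0.21, 0.641, 0.256] pointing down, gripper open.
Joint ranges: [-2.59, 2.59], [-0.33, 1.99], [-1.39, 1.29], [0.1, 2.45], [-1.04, 4.18], [0.21, 1.99], [-2.66, 2.66]. Speed limits (rad/s): [2.57, 2.57, 3.14, 3.14, 3.14, 3.14, 3.14].

INTERFACE

Orientations are given as a 3x3 rotation matrix whose columns are the frame's x, y, z axes.
In Python, from rig import * gives the robot as it stands. Calls block until the motion is done:
- movep(position, orientation): joint-space move of the TCP to a pose.
- move_l(position, attitude=None, feed=0.15, until_force=None): straight line of the TCP; attitude=None keeps the orientation; feed is the mean speed in m/s. With until_force (N) it stops when the force on the tool has changed by that much, and returns True; else False.
- move_joints(angles): joint-space move.
- command_gripper(opening, newtons=None): finger opening in m; newtons is the grip in N (None keeps the last); returns when the fingers have stopped.
- sleep(seconds).
- inverse_kinematics(position, orientation): joint angles nearest the present ones, or None.
- sense(): the state.
- camera(name): name is "scene" or "top" or "wrist"; returns (picture, depth): 480x640x3 uint8, red, green, blue; 480x640 float32, m along the optical axis (not along the pixel's ray), 0 where there is no reading.
- camera_params(name): a dict with "K" (3x3 intrinsics, pixels), "position" and "rotation" of the camera in the world; the wrist camera has in their place "tool_from_camera" (4x4, takes a point from camera to tool coordinates, whose origin is the TCP and whose axes are the flange's). Camera axes: x right, y down, z forward; pixel columns grow to the right and rows downward; lengths in m; the calibration is good to about 2 mm. A picture is of the moment at which its call begins: read the wrist's pose just before it. camera_params takes no time and is no camera call.
A pose or a line that the arm cannot do raises Unreachable and nothing moves.
- finish_job(): hands the job in; it is judged then, once.
The state is a dict: "time_s": time; "joint_pos": joint angles; "qd": joint speeds; "joint_efforts": joint torques, N m; "position": TCP position; "tcp_rot": TCP orientation; "wrist_force": force on the tool from outside, world axes, zero at the start; "ft_torque": the same for the moment, N m; "finger_gap": finger opening in m; "gripper_force": force on a finger pad.
Only numpy, scipy, OpenCV 4.12 (cv2) and the standard library are available. Lean on these libraries where they do the work, as an engineer would, in place of code of your own. Each camera call takes 0.05 s, during which the arm holds its last target. There are 200 camera calls.

TASK

Take the metal tin off the flap of the air-filter housing and stand it upright on the bare bench, beside the housing and not in the tray, without tipping it over. Then swing the flap up by its handle until it stands open, draw the filter insert out of the housing, and carry it over the middle of the shallow dust tray. Finish while still holding the filter there in the gripper: upright as it stood in the housing, still, and a good hand's breadth above the tray; leave the mug, the spanner and the jar alone.

Things in the scene. Friction and masses are not known exactly. Their poses are not given: they have to be found in the camera images.
- housing_rim (a point): Fixed grey steel box (sizes here all in mm) 120 (x) by 150 (y), 90 high, walls and floor 5 thick. Point: centre of its mouth, 90 above the bench; x points from the front (robot side) to the hinge side, z up. A 52 thick stub sticks out 50 from the +x wall; feet 28 long, 4 high at the y sides. Inside, ribs on the front and back walls reach 10 in and 55 up, keeping the insert upright.
- flap_hinge (a point): Hinge line of the flap: the middle of the housing's far (+x) upper edge, 90 above the bench. The hinge runs along this point's y axis (the housing's y).
- flap (a joint): Flap angle in rad: 0 shut and level, 1.57 upright, 1.8 the stop; the front edge rises and swings back (+x). Friction hinge: the flap stays where it is left; lifting it by the handle takes about 4 to 5 N. Grey plate 124 by 154 mm, 6 thick, lying on the housing's rim, top face 96 above the bench when shut.
- flap_handle (a point): Middle of the flap's handle: a steel bow, straight round bar 10 mm thick and 90 long along the flap's y, on a post at each end; 35 mm free between bar and flap. When shut it is 105 nearer the robot than the hinge line (along the housing's x) and 46 above it. Point and axes turn with the flap.
- tin_center (a point): Plain metal tin, upright round can 52 in diameter (53 at its two beads), 85 tall, about 0.3 kg, loose; starts standing on the shut flap behind the handle. Centre of the tin, half-way up; z is its axis.
- filter_center (a point): Filter insert: black-framed pleated panel 104 mm long (x), 26 thick (y), 76 tall (z), about 0.2 kg, loose, standing on its long edge in the housing's middle, length along the housing's x, hidden by the shut flap; top edge 9 below the rim. Over its middle 90, 57 is free beside each face for a finger; ribs leave 2.5 at each face near its ends. Point: its centre, half-way up; z up.
- tray: Shallow open aluminium dust tray, 200 (x) by 150 (y), 30 high, walls 4 thick, fixed to the bench. Origin at the centre of its underside, on the bench.
- mug_center (a point): White mug, 76 in diameter, 85 tall, handle at its +y, standing on the bench: leave alone. Centre, half-way up.
- spanner: Steel spanner 200 long lying along its x on the bench, about 10 high: leave alone. Origin under its middle.
- jar_center (a point): Glass jar with metal cap, 68 in diameter, 90 tall, standing on the bench: leave alone. Centre, half-way up.
Not all that is in view belongs to the job. What is shaped like the part that bears tin_center but green or red is not meant. Several things look just like the tray: the one meant starts farthest from the robot's base.

How it is judged:
On the way, in this order (a step that is already met when the one before it is completed fails the run):
1. the tin stands upright and released on the bench, off the housing and the tray, with the flap still shut (height (world z) of tin_center below 0.052 m and angle between tin_center's own z axis and vertical below 0.15 rad and horizontal distance between tin_center and housing_rim above 0.08 m and contact force between tin and tray below 0.05 N and contact force between tin and the fingers below 0.1 N and value of joint flap below 0.2 rad), for 0.2 s.
2. the flap stands open (more than 1.2 rad) (value of joint flap above 1.2 rad), for 0.2 s.
3. the filter is lifted clear of the housing in the gripper (height (world z) of filter_center above 0.13 m and contact force between filter and housing below 0.05 N and contact force between filter and the fingers above 0.5 N), for 0.2 s.
At the end, for the whole second after the job is handed in: The gripper holds the filter still, upright within 0.25 rad, its centre within 50 mm (seen from above) of the tray's centre, 120 to 360 mm above the bench, touching nothing else; the tin stands upright (0.15 rad) on the bench, over 80 mm from the housing's centre, not touching the tray (height (world z) of tin_center below 0.052 m and angle between tin_center's own z axis and vertical below 0.15 rad and horizontal distance between tin_center and housing_rim above 0.08 m and contact force between each of tin, filter and tray below 0.05 N and horizontal distance between filter_center and tray below 0.05 m and height (world z) of filter_center between 0.12 and 0.36 m and angle between filter_center's own z axis and vertical below 0.25 rad and linear speed of filter below 0.03 m/s and contact force between filter and the fingers above 0.5 N and contact force between filter and housing below 0.05 N and contact force between filter and tin below 0.05 N); the arm keeps its last pose, push and grip.
It fails at once if the tin is tipped over (more than 0.7 rad) (angle between tin_center's own z axis and vertical above 0.7 rad).
It fails at once if the mug is moved by more than 30 mm (distance of mug_center from where it was at the start of the episode above 0.03 m).
It fails at once if the spanner is moved by more than 30 mm (distance of spanner from where it was at the start of the episode above 0.03 m).
It fails at once if the jar is moved by more than 30 mm (distance of jar_center from where it was at the start of the episode above 0.03 m).
It also fails if it takes over 72 s, if anything falls off the work surface, if the arm or the gripper's body presses on something with over 40 N, if the wrist force passes 120 N, or if a joint passes its speed limit or range.

## Working session

There is one attempt and no reset: what is moved stays moved. The work goes in short steps, each a Python script; the robot and the scene stay as the last script left them, time stands still between calls to the robot, and variables do not carry over. Pictures are saved under pics/ and viewed, at most 10 in all, crops included, and the job is handed in when it is done.

```bash
mkdir -p pics
cat > h.py <<'E'
from rig import *
import numpy as np, cv2
def snap(n,f):
    im,d=camera(n); cv2.imwrite(f'pics/{f}.png',im[:,:,::-1]); np.save(f'pics/{f}.npy',d); return im,d
def cloud(n,d):
    p=camera_params(n);K=np.array(p["K"]);v,u=np.mgrid[:480,:640]
    c=np.stack([(u-K[0,2])/K[0,0]*d,(v-K[1,2])/K[1,1]*d,d],-1)
    return c@np.array(p["rotation"]).T+np.array(p["position"])
E
python3 - <<'E'
from h import *
snap("top","top0");snap("scene","scene0")
for n in("top","scene"):
    p=camera_params(n);print(n,np.round(p["K"],1).tolist(),p["position"],np.round(p["rotation"],3).tolist())
print(sense())
E
```

```text
top [[609.2, 0.0, 325.9], [0.0, 609.2, 243.6], [0.0, 0.0, 1.0]] [0.17066508 0.01893103 1.73229327] [[0.02, -0.98, 0.196], [-1.0, -0.021, -0.003], [0.007, -0.196, -0.981]]
scene [[594.3, 0.0, 310.2], [0.0, 594.3, 253.6], [0.0, 0.0, 1.0]] [1.8029816  0.10317557 1.08862051] [[-0.061, 0.602, -0.796], [0.998, 0.026, -0.057], [-0.013, -0.798, -0.602]]
{'time_s': 0.1, 'joint_pos': array([-1.28287775,  0.46939483, -0.0486066 ,  1.53357887,  0.02409766,
        1.14099954, -0.08227637]), 'qd': array([ 4.87898642e-05, -1.61224973e-03,  3.81233015e-04, -3.72897632e-03,
       -2.90609694e-04,  1.06667245e-03,  1.10957868e-04]), 'joint_efforts': array([ 4.27392615e-04, -5.11519504e+01, -4.70303698e-02, -2.38390213e+01,
        1.07149832e-02,  4.33374211e-03,  6.97690439e-07]), 'position': array([0.21012082, 0.64095433, 0.25534154]), 'tcp_rot': array([[-9.50250759e-01,  3.11485536e-01, -5.06555700e-04],
       [ 3.11485943e-01,  9.50249200e-01, -1.72216411e-03],
       [-5.50750628e-05, -1.79427274e-03, -9.99998389e-01]]), 'wrist_force': array([-0.10524577,  0.04874938,  0.00635078]), 'ft_torque': array([-0.01114533,  0.01689934, -0.00693289]), 'gripper_force': 0.0, 'finger_gap': 0.08543276693281601}
```

View pics/top0.png

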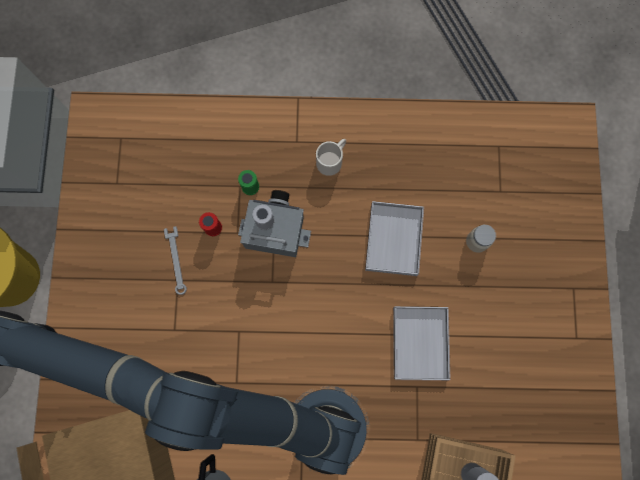

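View pics/scene0.png

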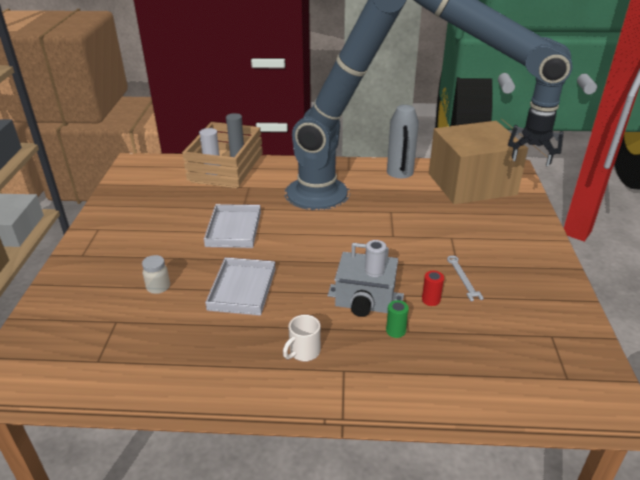

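In the top view the metal tin is at (262,214) on the housing flap. The look-alikes are the red can (210,223) and the green can (249,181), both excluded by colour. The trays are at (395,238) and (421,343). The base is near (330,430), so the one at (395,238) is farther and is the one meant. I'll confirm this in a crop and measure.

Run:
```python
from h import *
im=cv2.imread('pics/top0.png');d=np.load('pics/top0.npy');P=cloud("top",d)
cv2.imwrite('pics/crop0.png',cv2.resize(im[130:290,160:430],None,fx=2.9,fy=2.9,interpolation=cv2.INTER_CUBIC))
v,u=np.mgrid[:480,:640]
def sel(u0,u1,v0,v1,z0,z1):
    m=(u>=u0)&(u<=u1)&(v>=v0)&(v<=v1)&(P[...,2]>z0)&(P[...,2]<z1); return P[m]
def rect(q):
    r=cv2.minAreaRect((q[:,:2]*1000).astype(np.float32)); return len(q),np.round(r[0],1),np.round(r[1],1),round(r[2],1),q[:,2].mean().round(4)
print('bench',np.median(sel(100,500,260,300,-.03,.03)[:,2]))
print('flap',rect(sel(236,310,195,260,.088,.102)))
t=sel(245,280,195,235,.170,.195);print('tintop',rect(t),t[:,:2].mean(0))
h=sel(240,300,225,256,.125,.15);print('handle',rect(h),h.mean(0))
print('trayA rim',rect(sel(360,430,195,280,.022,.04)),'all',rect(sel(360,430,195,280,.002,.04)))
print('trayB rim',rect(sel(388,455,300,388,.022,.04)))
for n,b in dict(red=(197,224,208,238),green=(236,262,168,196),mug=(312,350,135,178),jar=(465,500,222,255)).items():
    q=sel(*b,.04,.12);print(n,rect(q))
print('spanner',rect(sel(160,190,222,298,.004,.03)))
print('stub',rect(sel(266,295,186,205,.02,.085)))
```

```text
bench 0.0003221372303855441
flap (1762, array([547.6, 164.9]), array([154.4, 129.2]), 81.3, np.float64(0.0957))
tintop (306, array([557. , 184.6]), array([51.9, 50.5]), 45.6, np.float64(0.1807)) [0.5561885  0.18415962]
handle (165, array([516.3, 169.1]), array([98.3, 41.3]), 80.8, np.float64(0.1392)) [0.50571476 0.17253472 0.13919317]
trayA rim (405, array([ 534.3, -181.9]), array([150.6, 202.7]), 85.1, np.float64(0.0292)) all (3522, array([ 539.9, -186.9]), array([255.6, 205.3]), 0.4, np.float64(0.0089))
trayB rim (424, array([ 238.5, -255.1]), array([200.5, 151.6]), 0.3, np.float64(0.0296))
red (333, array([556.4, 342.3]), array([49.8, 52.1]), 80.8, np.float64(0.0804))
green (335, array([682.6, 241.1]), array([51.2, 51.5]), 36.1, np.float64(0.0795))
mug (384, array([771.5,   9.4]), array([ 74.4, 102.9]), 80.1, np.float64(0.0692))
jar (524, array([ 531.7, -421.8]), array([65.1, 64.1]), 45.3, np.float64(0.0812))
spanner (660, array([459.5, 445.7]), array([223.9,  87.7]), 3.7, np.float64(0.0076))
stub (241, array([635.4, 149.9]), array([59.2, 41.3]), 77.4, np.float64(0.0666))
```

View pics/crop0.png

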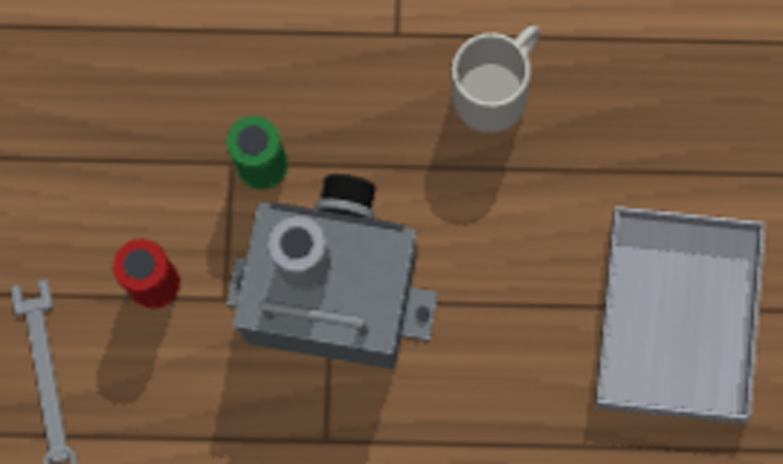

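The crop confirms both: the grey tin stands behind the handle on the flap, and the tray on the right is the far one. Next I pick the tin and place it at (0.42, 0.29).

```bash
cat >> h.py <<'E'
YAW=np.deg2rad(-8.8)
def Rz(a): return np.array([[np.cos(a),-np.sin(a),0],[np.sin(a),np.cos(a),0],[0,0,1.]])
def Ry(a): return np.array([[np.cos(a),0,np.sin(a)],[0,1,0],[-np.sin(a),0,np.cos(a)]])
DOWN=np.diag([-1.,1,-1])           # fingers close along world y
def st(t=''):
    s=sense();print(t,round(s["time_s"],2),np.round(s["position"],4),'F',np.round(s["wrist_force"],1),'gap',round(s["finger_gap"],4),'g',round(s["gripper_force"],1))
E
python3 - <<'E'
from h import *
R=Rz(YAW)@DOWN; t=np.array([.5562,.1842,0]); q=np.array([.42,.29,0]); z=np.array([0,0,1])
movep(t+.25*z,R); st('above')
print('hit',move_l(t+.156*z,feed=.12,until_force=8)); st('down')
command_gripper(.04,35); st('grip')
move_l(t+.25*z,feed=.1); st('lift')
if sense()["finger_gap"]>.045:
    move_l(q+.25*z,feed=.15)
    move_l(q+.075*z,feed=.12)
    print('touch',move_l(q+.054*z,feed=.02,until_force=3)); st('placed')
    command_gripper(.085); sleep(.2)
    move_l(q+.25*z,feed=.15); st('clear')
    movep(np.array([.44,.02,.40]),R)
    snap("top","top1"); st()
E
```

```text
above 2.16 [0.5559 0.1856 0.25  ] F [-0.   0.3  1.5] gap 0.0857 g 0.0
hit False
down 3.09 [0.5568 0.1845 0.1567] F [ 0.6 -0.2  0.2] gap 0.0856 g 0.0
grip 3.51 [0.5566 0.1842 0.1569] F [-1.1 -0.1  5.3] gap 0.0516 g 36.4
lift 4.6 [0.5556 0.184  0.2491] F [ 1.   0.1 -3. ] gap 0.051 g 37.1
touch True
placed 8.22 [0.4199 0.2899 0.061 ] F [ 0.3 -0.8  5.2] gap 0.0514 g 37.6
clear 10.28 [0.4195 0.2897 0.2491] F [0.3 0.3 0.4] gap 0.085 g 0.0
 11.51 [0.4398 0.0217 0.399 ] F [ 0.9 -0.5 -1.1] gap 0.0849 g 0.0
```

Run:
```python
from h import *
im=cv2.imread('pics/top1.png');P=cloud("top",np.load('pics/top1.npy'))
cv2.imwrite('pics/crop1.png',cv2.resize(im[150:350,150:420],None,fx=2.9,fy=2.9))
ex=Rz(YAW)[:,0];
v,u=np.mgrid[:480,:640]
m=(abs(P[...,0]-.548)<.09)&(abs(P[...,1]-.165)<.1)
for n,a,b in(('flap',.09,.1),('bar',.134,.146)):
    q=P[m&(P[...,2]>a)&(P[...,2]<b)]
    r=cv2.minAreaRect((q[:,:2]*1000).astype(np.float32));print(n,len(q),r,np.median(q,0))
    if n=='bar': print(cv2.fitLine((q[:,:2]*1000).astype(np.float32),cv2.DIST_HUBER,0,.01,.01).ravel())
m=(abs(P[...,0]-.42)<.05)&(abs(P[...,1]-.29)<.05)
q=P[m&(P[...,2]>.075)];print('tin',q.mean(0) if len(q) else None,q[:,2].max() if len(q) else 0)
```

```text
flap 1648 ((547.2344360351562, 165.33253479003906), (154.19717407226562, 126.8648681640625), 81.30671691894531) [0.55114191 0.17118571 0.09543059]
bar 117 ((500.9595642089844, 170.67298889160156), (96.31087493896484, 10.31669807434082), 81.16189575195312) [0.50065619 0.1689482  0.14005332]
[1.4107060e-01 9.8999953e-01 5.0036743e+02 1.7040033e+02]
tin [0.42018389 0.29024697 0.08538419] 0.09889972641406408
```

View pics/crop1.png

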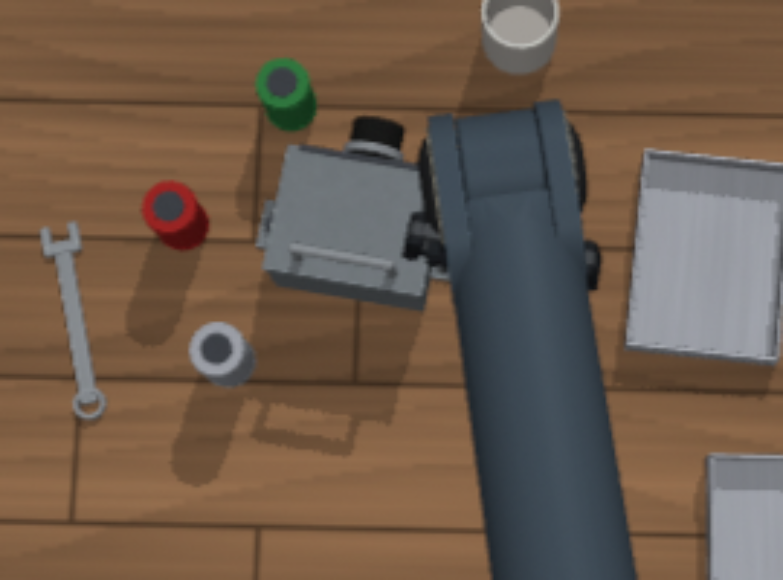

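The tin stands upright on the bench, at crop (218,350). Next I open the flap by following the hinge arc, letting the bar roll in the pads.

```bash
cat >> h.py <<'E'
H0=np.array([.5022,.1714,.136]); EX=Rz(YAW)[:,0]; HINGE=H0+.105*EX+np.array([0,0,-.046])
def swing(th,sg,k=.3):
    b=HINGE+Rz(YAW)@Ry(th)@np.array([-.105,0,.046])
    R=Rz(YAW)@Ry(k*th)@Rz(sg*np.pi/2)@DOWN
    return b-R[:,2]*.007, R
E
python3 - <<'E'
from h import *
z=np.array([0,0,1]);best=None
print(np.round(sense()["joint_pos"],2))
for sg in(1,-1):
    js=[inverse_kinematics(*swing(t,sg)) for t in(0,.5,1,1.5)]
    print(sg,[None if j is None else np.round(j,2).tolist() for j in js])
    if all(j is not None for j in js):
        c=max(abs(j[6]) for j in js)
        if best is None or c<best[0]: best=(c,sg)
sg=best[1];print(best)
p,R=swing(0,sg)
movep(p+.1*z,R); command_gripper(.05)
print('hit',move_l(p+.001*z,feed=.08,until_force=6)); st('at bar')
command_gripper(.0,25); st('grip')
if .006<sense()["finger_gap"]<.014:
    for i,t in enumerate(np.linspace(0,1.5,13)[1:]):
        move_l(*swing(t,sg),feed=.05)
        if i%3==2: st(f'{t:.2f}')
    s=sense(); print(np.round(s["joint_pos"],2))
    snap("scene","scene2")
E
```

```text
[-0.47 -0.04  0.32  1.85  0.01  1.33  1.26]
1 [[0.08, 0.44, -0.62, 1.96, 0.34, 0.84, 2.27], [0.24, 0.55, -0.8, 1.76, 0.32, 1.13, 2.32], [0.24, 0.67, -0.81, 1.53, 0.29, 1.37, 2.39], [0.21, 0.84, -0.81, 1.29, 0.29, 1.6, 2.43]]
-1 [[-0.61, 0.37, 0.25, 2.0, -0.13, 0.78, -0.44], [-0.55, 0.43, 0.29, 1.81, -0.21, 1.07, -0.33], [-0.5, 0.55, 0.34, 1.58, -0.28, 1.34, -0.23], [-0.45, 0.73, 0.39, 1.34, -0.36, 1.58, -0.16]]
(np.float64(0.43698307662064356), -1)
hit False
at bar 14.88 [0.5026 0.1716 0.1445] F [ 1.2 -1.1  0.3] gap 0.0503 g 0.0
grip 15.32 [0.5014 0.1716 0.1442] F [-4.3  0.2  5.7] gap 0.0089 g 24.6
0.38 16.63 [0.524  0.1681 0.178 ] F [-7.9  1.3  5.6] gap 0.0088 g 25.0
0.75 17.96 [0.56   0.1626 0.2041] F [-10.2  -0.6  14.2] gap 0.0088 g 25.2
1.12 19.28 [0.6054 0.1555 0.2135] F [-2.1 -0.2 10.2] gap 0.0086 g 25.5
1.50 20.61 [0.6486 0.1487 0.2051] F [1.2 0.3 5.3] gap 0.0089 g 25.6
[-0.34  0.71  0.21  1.33 -0.27  1.55 -0.24]
```

View pics/scene2.png

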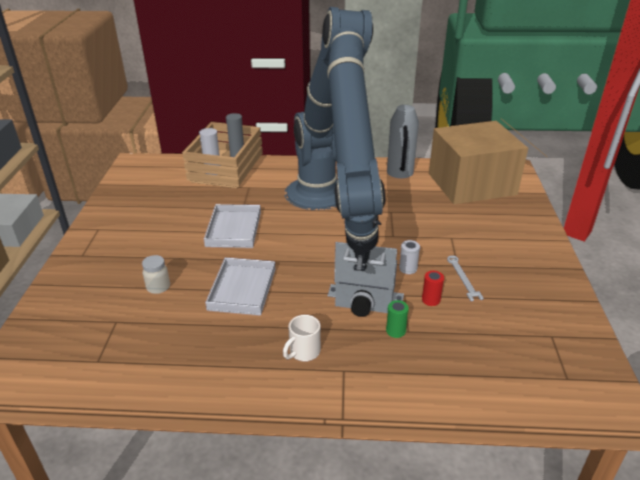

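The flap stands open, with the gripper on its bar around (360,255). I'll swing it a little further for clearance, release, retreat and look into the housing with the wrist camera.

Run:
```python
from h import *
z=np.array([0,0,1])
for t in(1.6,1.7): move_l(*swing(t,-1),feed=.05)
st('1.7')
command_gripper(.02); sleep(.1)
p,R=swing(1.7,-1)
move_l(p-.1*R[:,2],feed=.12); st('off')
C=HINGE-.06*EX
Rf=Rz(YAW)@DOWN
movep(C*[1,1,0]+.33*z-.05*EX,Rf); command_gripper(.07); sleep(.2); st('look')
s=sense(); im,d=snap("wrist","w3")
T=np.array(camera_params("wrist")["tool_from_camera"]);K=np.array(camera_params("wrist")["K"])
v,u=np.mgrid[:480,:640]
c=np.stack([(u-K[0,2])/K[0,0]*d,(v-K[1,2])/K[1,1]*d,d],-1)
P=(c@T[:3,:3].T+T[:3,3])@np.array(s["tcp_rot"]).T+s["position"]
np.save('pics/w3P.npy',P); print(T.round(3).tolist())
L=(P-C)@Rz(YAW)      # housing frame
m=(d>0)&(abs(L[...,0])<.05)&(abs(L[...,1])<.06)&(P[...,2]>.07)&(P[...,2]<.086)
q=L[m];print(len(q),q.min(0) if len(q) else'',q.max(0) if len(q) else'',np.median(q,0) if len(q) else'')
if len(q): print(cv2.minAreaRect((q[:,:2]*1000).astype(np.float32)),np.percentile(P[m][:,2],[5,50,95]))
```

```text
1.7 21.43 [0.6692 0.1456 0.1942] F [4.  1.3 3.6] gap 0.0088 g 25.8
off 22.77 [0.7156 0.1384 0.2809] F [ 0.3 -0.4 -0.6] gap 0.0202 g 0.0
look 24.65 [0.4973 0.1722 0.33  ] F [-0.4  0.6 -0.3] gap 0.0702 g 0.0
[[0.001, -0.952, -0.306, 0.079], [1.0, 0.0, 0.001, -0.0], [-0.001, -0.306, 0.952, -0.118], [0.0, 0.0, 0.0, 1.0]]
2731 [-0.04991063 -0.01324823 -0.01249016] [ 0.04929236  0.01275428 -0.00643212] [-0.00372283 -0.00052691 -0.00903037]
((-0.3073883056640625, -0.24237632751464844), (99.20335388183594, 25.990018844604492), 0.01298717875033617) [0.07962804 0.08096963 0.08221505]
```

View pics/w3.png

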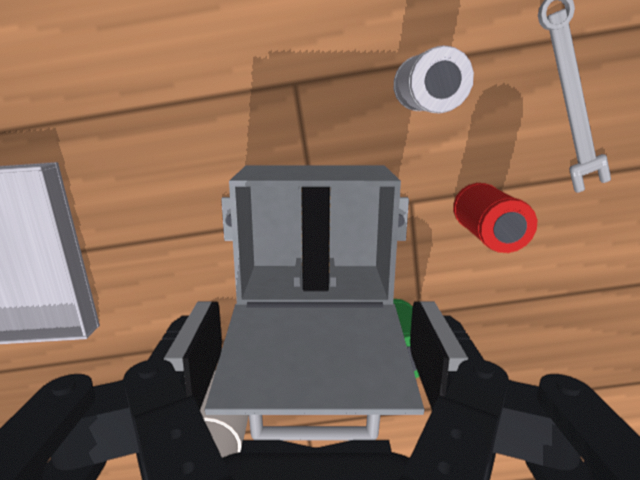

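The filter is the black bar at (315,240), centred in the housing and free on both sides. The flap is well open. Grasp, lift and carry.

Run:
```python
from h import *
z=np.array([0,0,1]);R=Rz(YAW)@DOWN
g=(HINGE-.063*EX)*[1,1,0]; t=np.array([.532,-.182,0])
command_gripper(.06)
move_l(g+.25*z,R,feed=.15)
print('hit',move_l(g+.064*z,feed=.08,until_force=6)); st('down')
command_gripper(.0,45); st('grip')
if .022<sense()["finger_gap"]<.03:
    move_l(g+.15*z,feed=.06); move_l(g+.26*z,feed=.12); sleep(.4); st('lift')
    move_l(t+.26*z,feed=.12); sleep(.8); st('over tray')
    snap("scene","scene4"); s=sense(); im,d=snap("top","top4")
    P=cloud("top",d);m=(P[...,2]>.02)&(P[...,2]<.04)&(abs(P[...,0]-.535)<.12)&(abs(P[...,1]+.182)<.1)
    print(cv2.minAreaRect((P[m][:,:2]*1000).astype(np.float32)))
```

```text
hit False
down 28.21 [0.5439 0.1651 0.0643] F [ 0.9 -0.1  0.9] gap 0.06 g 0.0
grip 28.61 [0.5438 0.165  0.0642] F [-0.6 -0.8  1.8] gap 0.0256 g 44.8
lift 31.66 [0.5436 0.165  0.2598] F [ 0.8 -0.3 -1.7] gap 0.0255 g 44.3
over tray 35.5 [ 0.532 -0.182  0.26 ] F [-0.2  0.1 -2.7] gap 0.0254 g 44.3
((540.4066772460938, -127.53606414794922), (61.32499694824219, 205.57070922851562), 78.51805877685547)
```

View pics/scene4.png

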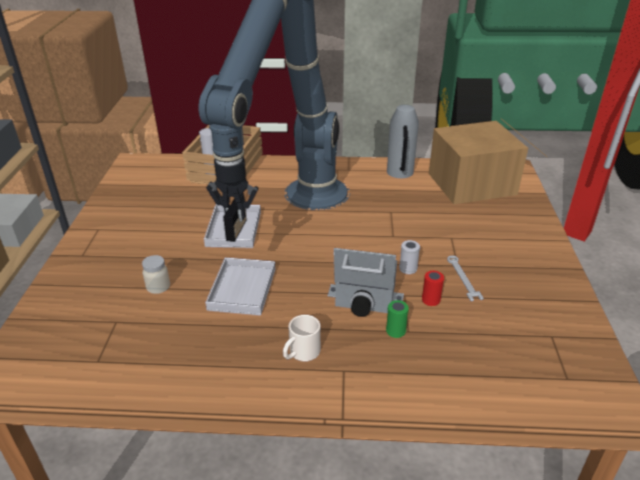

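The filter is held upright at (232,222), the flap is open, and the tin stands at (410,257). I'll check the position with the scene depth before handing in.

Run:
```python
from h import *
P=cloud("scene",np.load('pics/scene4.npy'));im=cv2.imread('pics/scene4.png').max(2)
b=np.zeros((480,640),bool);b[205:242,218:246]=1
q=P[b&(im<60)&(P[...,2]>.15)];print('filter',np.median(q,0),q.min(0),q.max(0))
b=np.zeros((480,640),bool);b[255:318,200:280]=1
q=P[b&(P[...,2]>.022)&(P[...,2]<.04)];r=cv2.minAreaRect((q[:,:2]*1000).astype(np.float32));print('tray',r)
c=np.array(r[0])/1000; p=sense()["position"]
if np.linalg.norm(p[:2]-c)<.02: sleep(.3); st(); print(finish_job())
```

```text
filter [ 0.58036356 -0.18247104  0.26640701] [ 0.52811818 -0.20698848  0.20337351] [1.8029816  0.10317557 1.08862051]
tray ((535.0137329101562, -181.39559936523438), (152.86448669433594, 212.24066162109375), 84.61940002441406)
 35.9 [ 0.532 -0.182  0.26 ] F [ 0.4 -0.4 -2. ] gap 0.0254 g 44.3
the job is handed in; nothing more can be done
None
```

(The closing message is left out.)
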